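Tap three balm tins shut, smallest first

TASK

Three round lidded balm tins of different sizes stand among the clutter with their lids still sitting proud. With the fingertips, gently tap each lid down until it is fully home: first the smallest tin, then the middle-sized one, then the largest. This is touching work only: pick nothing up, and leave the tins and everything else standing where they are.

Things in the scene. Friction and masses are not known exactly. Their poses are not given: they have to be found in the camera images.
- tin_small: the smallest of the three plain aluminium tins to shut, loose on the bench, round, upright, 46 mm across and 30 mm tall with its lid home. Origin: centre of its underside, z up.
- lid_small_top (a point): centre of the flat raised panel, 41 mm across, in the top of that tin's lid, on the tin's axis: 30 mm above the bench when home, up to 8 mm higher when proud. The lid is 46 mm across and slides straight down the tin. The thin panel stands 6 mm above the lid's edge and springs in under the finger (about 3.5 N per mm, up to 6 mm) and back, so the lid itself goes about 1 mm less far than the finger.
- lid_small (a joint): how far that lid is pushed down, m: 0 = standing 8 mm proud, 0.008 = fully home against a stop (the panel's springing is not counted); it starts between 0 and 0.002. A push of about 4 N moves it (a little more when fast) and it stays where it is left.
- tin_medium: the middle-sized of the three plain aluminium tins to shut, loose on the bench, round, upright, 58 mm across and 36 mm tall with its lid home. Origin: centre of its underside, z up.
- lid_medium_top (a point): centre of the flat raised panel, 53 mm across, in the top of that tin's lid, on the tin's axis: 36 mm above the bench when home, up to 8 mm higher when proud. The lid is 58 mm across and slides straight down the tin. The thin panel stands 6 mm above the lid's edge and springs in under the finger (about 3.5 N per mm, up to 6 mm) and back, so the lid itself goes about 1 mm less far than the finger.
- lid_medium (a joint): how far that lid is pushed down, m: 0 = standing 8 mm proud, 0.008 = fully home against a stop (the panel's springing is not counted); it starts between 0 and 0.002. A push of about 4 N moves it (a little more when fast) and it stays where it is left.
- tin_large: the largest of the three plain aluminium tins to shut, loose on the bench, round, upright, 70 mm across and 42 mm tall with its lid home. Origin: centre of its underside, z up.
- lid_large_top (a point): centre of the flat raised panel, 65 mm across, in the top of that tin's lid, on the tin's axis: 42 mm above the bench when home, up to 8 mm higher when proud. The lid is 70 mm across and slides straight down the tin. The thin panel stands 6 mm above the lid's edge and springs in under the finger (about 3.5 N per mm, up to 6 mm) and back, so the lid itself goes about 1 mm less far than the finger.
- lid_large (a joint): how far that lid is pushed down, m: 0 = standing 8 mm proud, 0.008 = fully home against a stop (the panel's springing is not counted); it starts between 0 and 0.002. A push of about 4 N moves it (a little more when fast) and it stays where it is left.
- open_tin_a: open tin full of set green balm, 52 mm across, 22 mm tall, no lid, loose; only a bystander. Origin: centre of its underside.
- open_tin_b: the same as open_tin_a, a second one; only a bystander. Origin: centre of its underside.
- flat_tin: rectangular flat hinged tin, 60 by 90 mm, 16 mm tall, already shut, loose; only a bystander. Origin: centre of its underside.
- beaker: empty glass beaker, 70 mm across the rim, 90 mm tall, loose; only a bystander. Origin: centre of its underside.
- bottle: closed amber bottle, 60 mm across, 130 mm tall, loose; only a bystander. Origin: centre of its underside.
- spatula: spatula with wooden handle, 200 mm long, lying on the bench along its own x; only a bystander. Origin at its underside, about mid-length.
- mortar: empty white ceramic mixing bowl, 84 mm across the rim, 50 mm tall, loose; only a bystander. Origin: centre of its underside.
Mind the look-alikes: they are no part of the job. What is shaped like the tin_medium but blue or brown is not meant.

How it is judged:
By the outcome, as a careful person would: the job done as asked, in the order asked, and still so for the second after the job is handed in, with the robot touching nothing.
It also fails if it takes over 45 s, if anything falls off the work surface, if the arm or the gripper's body presses on something with over 40 N, if the wrist force passes 120 N, or if a joint passes its speed limit or range.

ROBOT

A 6-joint arm with a two-finger parallel gripper is mounted at the origin on the work surface. World frame = base frame: x ahead of the robot, y to its left, z up, the work surface at z = 0. Lengths are in m, angles in rad, forces in N, time in s.
With the tool pointing down it reaches from about 0.35 to 0.975 m from the base axis. Payload 4.9 kg.
Tool frame: the origin (TCP) lies at the very end of the fingers, on their centre line; the grasp point (between the pads) lies 19 mm behind it; z points along the fingers, y is the line along which they close (so a half turn about z gives the same grasp; the last joint's range is limited). The gripper opens to 85 mm and grips with 20 to 120 N. Pads are 22 mm wide; open, the fingers measure 114 mm over their backs; the gripper's body (76 mm by 85 mm) begins 54 mm behind the grasp point. The pads swing forward as they close: fully open they stand 13 mm farther back than shut.
Start: joints at [-1.387, 0.053, 1.613, -0, 1.476, -0.119], TCP at [0.186, -0.597, 0.231] pointing down, gripper open.
Joint ranges: [-3.01, 3.01], [-1.01, 2.22], [0.06, 2.58], [-1.02, 4.17], [0.09, 2.62], [-3.14, 3.14]. Speed limits (rad/s): [2.57, 2.57, 3.14, 3.14, 3.14, 3.14].

INTERFACE

Orientations are given as a rotation vector (axis times angle).
In Python, from station import ctrl gives the robot as it stands. The module is installed in compiled form; this text tells all that it offers.
- The arm moves only by the tool jog_arm, never from a script. Its argument "steps" is a list of rows, each an object with "delta_rot": the turn, a rotation vector about the tool's x, y, z in degrees, a list of three; "linear": the shift along the tool's x, y, z in m, a list of three; "grip": the finger opening in m, from 0 to 0.0854. In form: [{"delta_rot": [rx, ry, rz], "linear": [x, y, z], "grip": grip}, ...]. A call has 1 to 10 rows; each row shifts and turns the commanded pose from where the row before left it, along the tool's axes as they then stand; what a row does not reach is not made up. A row lasts 1/10 s, in which the tool goes at most 50 mm and 8.59 degrees, less where a joint would pass 70% of its speed; a pose out of reach is approached as far as the arm can. A call with a gripper value outside its range is refused whole. The fingers move at their own pace and stop on an object; "newtons" is the grip in N (left out, the last holds). Time passes only in rows, so rows that do not move let the fingers close. It gives the time, the measured TCP pose, the force, the opening and the grip force at its end, in the units of the state.
- ctrl.get_obs(): the state, without advancing time (a new reading comes with each control period).
- ctrl.get_image(name): name is "side" or "top"; returns (picture, depth): 400x640x3 uint8, red, green, blue; 400x640 float32, m along the optical axis (not along the pixel's ray), 0 where there is no reading.
- ctrl.camera_info(name): a dict with "camera_matrix" (3x3 intrinsics, pixels), "R" (3x3) and "t" (3): a world point X has camera coordinates R X + t. Camera axes: x right, y down, z forward; pixel columns grow to the right and rows downward; lengths in m; the calibration is good to about 2 mm. A picture is of the moment at which its call begins. camera_info takes no time and is no camera call.
- ctrl.finish_job(): hands the job in; it is judged then, once.
The state is a dict: "t": time; "q": joint angles; "dq": joint speeds; "effort": joint torques, N m; "tool_pos": TCP position; "tool_rot": TCP orientation; "contact_force": force on the tool from outside, world axes, zero at the start; "wrist_torque": the same for the moment, N m; "opening": finger opening in m; "grip_force": force on a finger pad.
Only numpy, scipy, OpenCV 4.12 (cv2) and the standard library are available. Lean on these libraries where they do the work, as an engineer would, in place of code of your own. Each camera call takes 0.05 s, during which the arm holds its last target. There are 200 camera calls.

## Working session

There is one attempt and no reset: what is moved stays moved. The work goes in short steps, Python scripts to look and compute and a tool call to move; the robot and the scene stay as the last step left them, time stands still between calls to the robot, and variables do not carry over. Pictures are saved under pics/ and viewed, at most 10 in all, crops included, and the job is handed in when it is done.

Besides the shell and the picture viewer there is one more tool, called by a JSON object that holds its "method" and its "body". jog_arm: Moves the arm, as the interface text tells. Its arguments: {"type":"object","properties":{"steps":{"type":"array"},"newtons":{"type":"number"}},"required":["steps"]}

```bash
mkdir -p pics
python3 - <<'E'
from station import ctrl
import cv2,numpy as np
for n in("top","side"):
    im,d=ctrl.get_image(n); np.savez(f"{n}.npz",im=im,d=d,**ctrl.camera_info(n))
    cv2.imwrite(f"pics/{n}.png",im[:,:,::-1])
    i=ctrl.camera_info(n);print(n,-i["R"].T@i["t"])
print(ctrl.get_obs())
E
```

```text
top [0.3300644  0.04617236 1.37848907]
side [0.39520575 0.71914207 0.72217538]
{'t': 0.1, 'q': array([-1.38696034e+00,  5.32885569e-02,  1.61417626e+00,  3.03388778e-06,
        1.47600196e+00, -1.19006014e-01]), 'dq': array([-0.00136163, -0.00218482, -0.00205469, -0.0002258 , -0.00177968,
        0.00104571]), 'effort': array([ 1.12944246e-03, -3.94892764e+01, -3.71365857e+01, -7.48937168e-05,
        3.77927048e-03, -8.01371556e-07]), 'tool_pos': array([ 0.18628856, -0.5959921 ,  0.23017569]), 'tool_rot': array([-3.10379397e+00, -4.73604323e-01,  9.06130049e-05]), 'contact_force': array([-0.34778074, -0.83391609, -0.5051101 ]), 'wrist_torque': array([ 0.00949357, -0.0118043 , -0.04141511]), 'grip_force': 0.0, 'opening': 0.08518407441184682}
```

View pics/top.png

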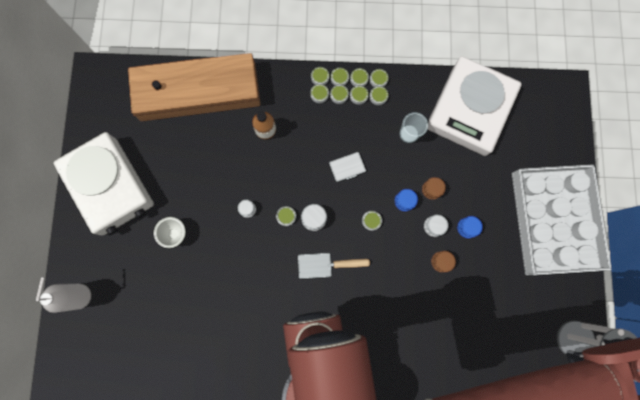

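View pics/side.png

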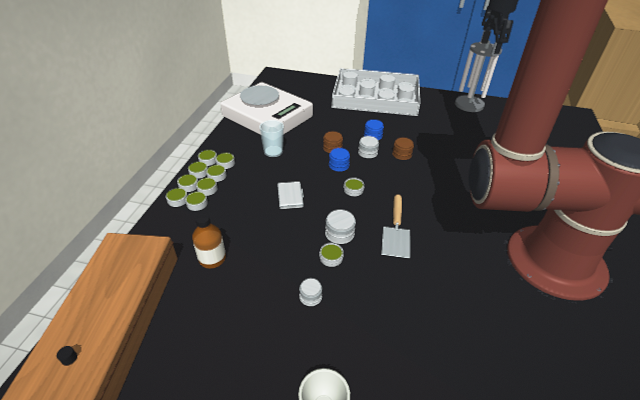

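The top view shows three plain silver tins: (247,208), (314,217) and (436,225). The last stands among blue tins at (405,200) and (470,227) and brown ones at (433,188) and (443,261). The tray of tins at (560,220) is not meant. By apparent size the three are small, large and medium in that order. I'll measure them and confirm in a crop.

Run:
```python
import cv2,numpy as np
def pts(n):
    z=np.load(n+".npz");d=z["d"];K=z["camera_matrix"]
    v,u=np.mgrid[:400,:640]
    c=np.stack([(u-K[0,2])/K[0,0]*d,(v-K[1,2])/K[1,1]*d,d],-1)
    return (c-z["t"])@z["R"], z["im"], d>0
P,im,ok=pts("top");S,ims,oks=pts("side")
print("bench z",np.median(P[240:250,180:280,2]),np.median(S[320:340,400:450,2]))
for nm,(u,v),r in(("small",(247,208),.023),("large",(314,217),.035),("med",(436,225),.029)):
    c=P[v-2:v+3,u-2:u+3].reshape(-1,3).mean(0)
    for lab,Q,o in(("top",P,ok),("side",S,oks)):
        m=o&(np.hypot(*(Q[...,:2]-c[:2]).transpose(2,0,1))<r+.012)&(Q[...,2]>c[2]-.006)
        q=Q[m]; (x,y),rr=cv2.minEnclosingCircle(q[:,:2].astype(np.float32)*1000)
        zz=q[np.hypot(q[:,0]-c[0],q[:,1]-c[1])<r*.6,2]
        print(nm,lab,c.round(4),"circ",round(x,1),round(y,1),"r",round(rr,1),"mean",q.mean(0).round(4),"ztop",np.median(zz).round(4),len(q))
cv2.imwrite("pics/crop.png",cv2.resize(im[170:275,225:485,::-1],None,fx=3,fy=3,interpolation=cv2.INTER_CUBIC))
```

```text
bench z 0.00017764122708343496 -3.051818643170016e-05
small top [0.5176 0.2361 0.0372] circ 519.3 238.9 r 22.7 mean [0.5188 0.2387 0.0369] ztop 0.0379 178
small side [0.5176 0.2361 0.0372] circ 519.3 241.9 r 22.2 mean [0.5188 0.243  0.0363] ztop 0.037 298
large top [0.4959 0.0453 0.0489] circ 498.7 45.2 r 34.3 mean [0.4975 0.0448 0.0487] ztop 0.049 424
large side [0.4959 0.0453 0.0489] circ 499.5 47.8 r 34.9 mean [0.4982 0.0497 0.0482] ztop 0.0485 465
med top [ 0.4839 -0.3005  0.0432] circ 484.9 -305.9 r 28.8 mean [ 0.4844 -0.3057  0.0425] ztop 0.0427 290
med side [ 0.4839 -0.3005  0.0432] circ 485.9 -304.5 r 28.8 mean [ 0.4858 -0.3019  0.0423] ztop 0.0426 163
```

View pics/crop.png

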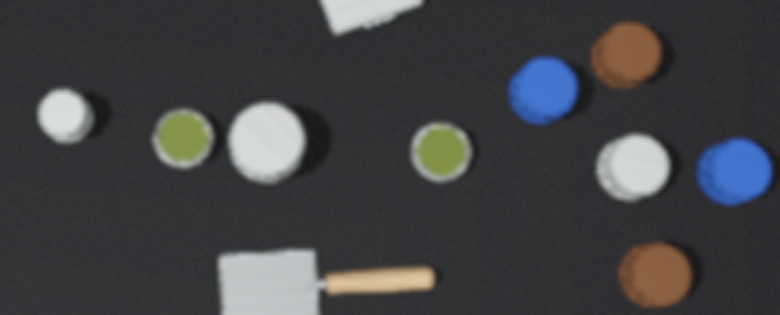

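Confirmed. The three plain aluminium tins have fitted radii of 22.7, 28.8 and 34.3 mm, matching 23, 29 and 35 mm, and their tops stand at 38, 43 and 49 mm, all proud. Next I close the fingers and go over the small tin.

{"method": "jog_arm", "body": {"steps": [{"delta_rot": [0, 0, 0], "linear": [0.0142, -0.0175, 0], "grip": 0}, {"delta_rot": [0, 0, 0], "linear": [0.0284, -0.035, 0.003], "grip": 0}, {"delta_rot": [0, 0, 0], "linear": [0.0284, -0.035, 0.003], "grip": 0}, {"delta_rot": [0, 0, 0], "linear": [0.0284, -0.035, 0.003], "grip": 0}, {"delta_rot": [0, 0, 0], "linear": [0.0284, -0.035, 0.003], "grip": 0}, {"delta_rot": [0, 0, 0], "linear": [0.0284, -0.035, 0.003], "grip": 0}, {"delta_rot": [0, 0, 0], "linear": [0.0284, -0.035, 0.003], "grip": 0}, {"delta_rot": [0, 0, 0], "linear": [0.0284, -0.035, 0.003], "grip": 0}, {"delta_rot": [0, 0, 0], "linear": [0.0284, -0.035, 0.003], "grip": 0}, {"delta_rot": [0, 0, 0], "linear": [0.0284, -0.035, 0.003], "grip": 0}], "newtons": 20}}

```text
t: 1.1
tool_pos: [0.3448, -0.1969, 0.2038]
tool_rot: [-3.106, -0.473, -0.0]
contact_force: [0.0, -0.5, 0.3]
opening: -0.0001
grip_force: 0.0
```

{"method": "jog_arm", "body": {"steps": [{"delta_rot": [0, 0, 0], "linear": [0.0284, -0.035, 0.003], "grip": 0}, {"delta_rot": [0, 0, 0], "linear": [0.0284, -0.035, 0.003], "grip": 0}, {"delta_rot": [0, 0, 0], "linear": [0.0284, -0.035, 0.003], "grip": 0}, {"delta_rot": [0, 0, 0], "linear": [0.0284, -0.035, 0.003], "grip": 0}, {"delta_rot": [0, 0, 0], "linear": [0.0284, -0.035, 0.003], "grip": 0}, {"delta_rot": [0, 0, 0], "linear": [0.0284, -0.035, 0.003], "grip": 0}, {"delta_rot": [0, 0, 0], "linear": [0.0284, -0.035, 0.003], "grip": 0}, {"delta_rot": [0, 0, 0], "linear": [0.0284, -0.035, 0.003], "grip": 0}, {"delta_rot": [0, 0, 0], "linear": [0.0284, -0.035, 0.003], "grip": 0}, {"delta_rot": [0, 0, 0], "linear": [0.0142, -0.0175, 0], "grip": 0}]}}

```text
t: 2.1
tool_pos: [0.503, 0.202, 0.1762]
tool_rot: [-3.105, -0.478, 0.002]
contact_force: [0.7, -0.0, 0.0]
opening: -0.0002
grip_force: 0.0
```

```bash
cat > h.py <<'E'
from station import ctrl
import numpy as np
from scipy.spatial.transform import Rotation as R
T={"s":(.519,.240),"m":(.4855,-.305),"l":(.499,.0465)}
def to(k,z):
    o=ctrl.get_obs(); d=np.array([*T[k],z])-o["tool_pos"]
    print("t",o["t"],"pos",o["tool_pos"].round(4),"tool delta",(R.from_rotvec(o["tool_rot"]).inv().apply(d)).round(4),"F",o["contact_force"].round(2),"open",round(o["opening"],4),"toolz",R.from_rotvec(o["tool_rot"]).as_matrix()[:,2].round(4))
E
python3 -c "from h import *;to('s',.055)"
```

```text
t 2.1 pos [0.503  0.202  0.1762] tool delta [ 0.0268 -0.0314  0.1211] F [ 0.7  -0.01  0.04] open -0.0002 toolz [-1.6e-03  2.0e-04 -1.0e+00]
```

{"method": "jog_arm", "body": {"steps": [{"delta_rot": [0, 0, 0], "linear": [0.0135, -0.016, 0.02], "grip": 0}, {"delta_rot": [0, 0, 0], "linear": [0.0135, -0.016, 0.03], "grip": 0}, {"delta_rot": [0, 0, 0], "linear": [0, 0, 0.03], "grip": 0}, {"delta_rot": [0, 0, 0], "linear": [0, 0, 0.025], "grip": 0}, {"delta_rot": [0, 0, 0], "linear": [0, 0, 0.01], "grip": 0}, {"delta_rot": [0, 0, 0], "linear": [0, 0, 0], "grip": 0}, {"delta_rot": [0, 0, 0], "linear": [0, 0, 0], "grip": 0}, {"delta_rot": [0, 0, 0], "linear": [0, 0, 0], "grip": 0}]}}

```text
t: 2.9
tool_pos: [0.5207, 0.238, 0.0644]
tool_rot: [-3.105, -0.473, -0.005]
contact_force: [0.7, -0.5, 0.0]
opening: 0.0001
grip_force: 0.0
```

Run:
```python
from h import *
import cv2
to('s',.038)
im,d=ctrl.get_image("side")
cv2.imwrite("pics/s1.png",cv2.resize(im[220:320,240:380,::-1],None,fx=5,fy=5,interpolation=cv2.INTER_CUBIC))
```

```text
t 2.9 pos [0.5207 0.238  0.0644] tool delta [-0.0012 -0.0024  0.0264] F [ 0.75 -0.52  0.02] open 0.0001 toolz [ 0.0033  0.001  -1.    ]
```

View pics/s1.png

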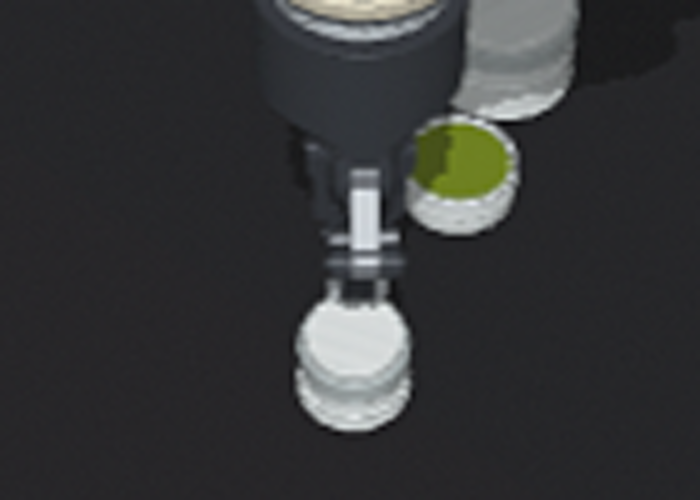

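The fingers hover centred over the small lid. I'll ease down to just above it, then press slowly.

{"method": "jog_arm", "body": {"steps": [{"delta_rot": [0, 0, 0], "linear": [-0.001, -0.002, 0.01], "grip": 0}, {"delta_rot": [0, 0, 0], "linear": [0, 0, 0.01], "grip": 0}, {"delta_rot": [0, 0, 0], "linear": [0, 0, 0.004], "grip": 0}, {"delta_rot": [0, 0, 0], "linear": [0, 0, 0.002], "grip": 0}, {"delta_rot": [0, 0, 0], "linear": [0, 0, 0.002], "grip": 0}, {"delta_rot": [0, 0, 0], "linear": [0, 0, 0.001], "grip": 0}, {"delta_rot": [0, 0, 0], "linear": [0, 0, 0.001], "grip": 0}]}}

```text
t: 3.65
tool_pos: [0.5179, 0.2394, 0.0326]
tool_rot: [-3.106, -0.474, -0.0]
contact_force: [-2.0, -0.7, 4.4]
opening: -0.0001
grip_force: 2.0
```

{"method": "jog_arm", "body": {"steps": [{"delta_rot": [0, 0, 0], "linear": [0, 0, 0.001], "grip": 0}, {"delta_rot": [0, 0, 0], "linear": [0, 0, 0.001], "grip": 0}, {"delta_rot": [0, 0, 0], "linear": [0, 0, 0.001], "grip": 0}, {"delta_rot": [0, 0, 0], "linear": [0, 0, 0], "grip": 0}]}}

```text
t: 4.05
tool_pos: [0.518, 0.2394, 0.0293]
tool_rot: [-3.106, -0.474, -0.001]
contact_force: [-2.2, -0.4, 4.6]
opening: 0.0001
grip_force: 1.8
```

{"method": "jog_arm", "body": {"steps": [{"delta_rot": [0, 0, 0], "linear": [0, 0, 0.001], "grip": 0}, {"delta_rot": [0, 0, 0], "linear": [0, 0, 0.001], "grip": 0}, {"delta_rot": [0, 0, 0], "linear": [0, 0, 0], "grip": 0}]}}

```text
t: 4.35
tool_pos: [0.518, 0.2394, 0.0279]
tool_rot: [-3.106, -0.474, -0.0]
contact_force: [-3.8, -1.1, 7.3]
opening: -0.0002
grip_force: 3.7
```

{"method": "jog_arm", "body": {"steps": [{"delta_rot": [0, 0, 0], "linear": [-0.0005, 0, 0.001], "grip": 0}, {"delta_rot": [0, 0, 0], "linear": [0, 0, 0], "grip": 0}]}}

```text
t: 4.55
tool_pos: [0.518, 0.2394, 0.0274]
tool_rot: [-3.105, -0.474, -0.002]
contact_force: [-3.5, -1.8, 8.1]
opening: -0.0004
grip_force: 4.5
```

8 N at z = 27.4 mm is well above the 4 N sliding force, and the height matches the stop plus the panel's spring. The small lid is home, so I lift straight up and look.

{"method": "jog_arm", "body": {"steps": [{"delta_rot": [0, 0, 0], "linear": [0, 0, -0.003], "grip": 0}, {"delta_rot": [0, 0, 0], "linear": [0, 0, -0.01], "grip": 0}, {"delta_rot": [0, 0, 0], "linear": [0, 0, -0.03], "grip": 0}, {"delta_rot": [0, 0, 0], "linear": [0, 0, -0.04], "grip": 0}, {"delta_rot": [0, 0, 0], "linear": [0, 0, -0.02], "grip": 0}, {"delta_rot": [0, 0, 0], "linear": [-0.0149, 0.0392, 0], "grip": 0}, {"delta_rot": [0, 0, 0], "linear": [-0.0149, 0.0392, 0], "grip": 0}, {"delta_rot": [0, 0, 0], "linear": [-0.0149, 0.0392, 0], "grip": 0}, {"delta_rot": [0, 0, 0], "linear": [-0.0149, 0.0392, 0], "grip": 0}, {"delta_rot": [0, 0, 0], "linear": [-0.0149, 0.0392, 0], "grip": 0}]}}

```text
t: 5.55
tool_pos: [0.5043, 0.0283, 0.1294]
tool_rot: [3.105, 0.474, 0.001]
contact_force: [0.6, 0.1, -0.2]
opening: -0.0002
grip_force: 0.0
```

```bash
cat > chk.py <<'E'
from h import *
import sys
def pts(d,K,Rm,t):
    v,u=np.mgrid[:400,:640]
    return (np.stack([(u-K[0,2])/K[0,0]*d,(v-K[1,2])/K[1,1]*d,d],-1)-t)@Rm
def check(keys):
    rr={"s":.023,"m":.029,"l":.035}
    for n in("top","side"):
        z=np.load(n+".npz");c=(z["camera_matrix"],z["R"],z["t"])
        d1=ctrl.get_image(n)[1]
        for k in keys:
            for lab,d in(("before",z["d"]),("now",d1)):
                Q=pts(d,*c);r=np.hypot(Q[...,0]-T[k][0],Q[...,1]-T[k][1])
                a=Q[(d>0)&(r<rr[k]*.6)];b=Q[(d>0)&(r<rr[k]+.015)&(Q[...,2]>.018)&(Q[...,2]<.055)]
                print(n,k,lab,"ztop",np.median(a[:,2]).round(4),"mean",b.mean(0).round(4),len(b))
if __name__=="__main__": check(sys.argv[1])
E
python3 chk.py s; python3 -c "from h import *;to('m',.06)"
```

```text
top s before ztop 0.0374 mean [0.5184 0.238  0.0357] 205
top s now ztop 0.0308 mean [0.5198 0.2386 0.0289] 197
side s before ztop 0.037 mean [0.5184 0.2462 0.0339] 395
side s now ztop 0.03 mean [0.5197 0.2453 0.0278] 360
t 5.65 pos [0.5045 0.026  0.1294] tool delta [-0.1151  0.3108  0.0699] F [ 0.65  0.68 -0.23] open 0.0001 toolz [ 6.0e-04 -1.5e-03 -1.0e+00]
```

The small lid's top now reads 30 mm in both cameras, so it is home and still standing in place. On to the medium tin, where I'll settle before contact.

{"method": "jog_arm", "body": {"steps": [{"delta_rot": [0, 0, 0], "linear": [-0.0144, 0.0389, 0], "grip": 0}, {"delta_rot": [0, 0, 0], "linear": [-0.0144, 0.0389, 0], "grip": 0}, {"delta_rot": [0, 0, 0], "linear": [-0.0144, 0.0389, 0], "grip": 0}, {"delta_rot": [0, 0, 0], "linear": [-0.0144, 0.0389, 0], "grip": 0}, {"delta_rot": [0, 0, 0], "linear": [-0.0144, 0.0389, 0], "grip": 0}, {"delta_rot": [0, 0, 0], "linear": [-0.0144, 0.0389, 0], "grip": 0}, {"delta_rot": [0, 0, 0], "linear": [-0.0144, 0.0389, 0], "grip": 0}, {"delta_rot": [0, 0, 0], "linear": [-0.0144, 0.0389, 0], "grip": 0}, {"delta_rot": [0, 0, 0], "linear": [0, 0, 0.02], "grip": 0}, {"delta_rot": [0, 0, 0], "linear": [0, 0, 0.03], "grip": 0}]}}

```text
t: 6.65
tool_pos: [0.4894, -0.3037, 0.0812]
tool_rot: [3.102, 0.47, 0.007]
contact_force: [-0.2, -0.1, 0.0]
opening: -0.0001
grip_force: 0.0
```

{"method": "jog_arm", "body": {"steps": [{"delta_rot": [0, 0, 0], "linear": [0, 0, 0.02], "grip": 0}, {"delta_rot": [0, 0, 0], "linear": [0, 0, 0], "grip": 0}, {"delta_rot": [0, 0, 0], "linear": [0, 0, 0], "grip": 0}, {"delta_rot": [0, 0, 0], "linear": [0, 0, 0], "grip": 0}]}}

```text
t: 7.05
tool_pos: [0.4887, -0.3019, 0.0611]
tool_rot: [3.103, 0.474, 0.003]
contact_force: [-0.2, -0.2, -0.4]
opening: -0.0001
grip_force: 0.0
```

```bash
python3 -c "from h import *;to('m',.044)"
```

```text
t 7.05 pos [ 0.4887 -0.3019  0.0611] tool delta [-0.004   0.0019  0.0171] F [-0.17 -0.24 -0.39] open -0.0001 toolz [ 0.0023 -0.0018 -1.    ]
```

{"method": "jog_arm", "body": {"steps": [{"delta_rot": [0, 0, 0], "linear": [-0.004, 0.002, 0.005], "grip": 0}, {"delta_rot": [0, 0, 0], "linear": [0, 0, 0.005], "grip": 0}, {"delta_rot": [0, 0, 0], "linear": [0, 0, 0.003], "grip": 0}, {"delta_rot": [0, 0, 0], "linear": [0, 0, 0], "grip": 0}, {"delta_rot": [0, 0, 0], "linear": [0, 0, 0.002], "grip": 0}, {"delta_rot": [0, 0, 0], "linear": [0, 0, 0.002], "grip": 0}, {"delta_rot": [0, 0, 0], "linear": [0, 0, 0.001], "grip": 0}, {"delta_rot": [0, 0, 0], "linear": [0, 0, 0.001], "grip": 0}]}}

```text
t: 7.85
tool_pos: [0.4845, -0.3048, 0.0409]
tool_rot: [3.105, 0.474, 0.0]
contact_force: [-1.3, 0.7, 2.6]
opening: -0.0001
grip_force: 2.0
```

{"method": "jog_arm", "body": {"steps": [{"delta_rot": [0, 0, 0], "linear": [0, 0, 0.001], "grip": 0}, {"delta_rot": [0, 0, 0], "linear": [0, 0, 0.001], "grip": 0}, {"delta_rot": [0, 0, 0], "linear": [0, 0, 0.001], "grip": 0}, {"delta_rot": [0, 0, 0], "linear": [0, 0, 0], "grip": 0}]}}

```text
t: 8.25
tool_pos: [0.4844, -0.3047, 0.0373]
tool_rot: [3.105, 0.474, 0.001]
contact_force: [-0.7, 1.1, 3.0]
opening: -0.0001
grip_force: 1.8
```

Next target is z of about 33.5 mm.

{"method": "jog_arm", "body": {"steps": [{"delta_rot": [0, 0, 0], "linear": [0, 0, 0.001], "grip": 0}, {"delta_rot": [0, 0, 0], "linear": [0, 0, 0.001], "grip": 0}, {"delta_rot": [0, 0, 0], "linear": [0, 0, 0.001], "grip": 0}, {"delta_rot": [0, 0, 0], "linear": [0, 0, 0.001], "grip": 0}, {"delta_rot": [0, 0, 0], "linear": [0, 0, 0], "grip": 0}]}}

```text
t: 8.75
tool_pos: [0.4845, -0.3048, 0.0339]
tool_rot: [3.106, 0.474, 0.0]
contact_force: [-2.0, 1.5, 7.3]
opening: -0.0003
grip_force: 3.7
```

{"method": "jog_arm", "body": {"steps": [{"delta_rot": [0, 0, 0], "linear": [0, 0, 0.0005], "grip": 0}, {"delta_rot": [0, 0, 0], "linear": [0, 0, 0], "grip": 0}, {"delta_rot": [0, 0, 0], "linear": [0, 0, -0.003], "grip": 0}, {"delta_rot": [0, 0, 0], "linear": [0, 0, -0.01], "grip": 0}, {"delta_rot": [0, 0, 0], "linear": [0, 0, -0.03], "grip": 0}, {"delta_rot": [0, 0, 0], "linear": [0, 0, -0.04], "grip": 0}, {"delta_rot": [0, 0, 0], "linear": [0, 0, 0], "grip": 0}, {"delta_rot": [0, 0, 0], "linear": [0.0148, -0.0414, 0], "grip": 0}, {"delta_rot": [0, 0, 0], "linear": [0.0148, -0.0414, 0], "grip": 0}, {"delta_rot": [0, 0, 0], "linear": [0.0148, -0.0414, 0], "grip": 0}]}}

```text
t: 9.75
tool_pos: [0.489, -0.1715, 0.1152]
tool_rot: [-3.105, -0.472, 0.001]
contact_force: [0.3, 1.2, 0.5]
opening: -0.0
grip_force: 0.0
```

{"method": "jog_arm", "body": {"steps": [{"delta_rot": [0, 0, 0], "linear": [0.0148, -0.0414, 0], "grip": 0}, {"delta_rot": [0, 0, 0], "linear": [0.0148, -0.0414, 0], "grip": 0}]}}

```text
t: 9.95
tool_pos: [0.4925, -0.0832, 0.1152]
tool_rot: [-3.105, -0.473, 0.001]
contact_force: [0.5, -0.2, -0.8]
opening: -0.0
grip_force: 0.0
```

```bash
python3 chk.py m; python3 -c "from h import *;to('l',.067)"
```

```text
top m before ztop 0.043 mean [ 0.484  -0.3038  0.041 ] 338
top m now ztop 0.0361 mean [ 0.4839 -0.3042  0.0342] 328
side m before ztop 0.0426 mean [ 0.485 -0.295  0.037] 270
side m now ztop 0.0359 mean [ 0.4746 -0.2981  0.0324] 137
t 10.05 pos [ 0.4923 -0.0807  0.1148] tool delta [ 0.045  -0.1191  0.0481] F [ 0.56  0.22 -0.87] open 0.0 toolz [-0.0014  0.0019 -1.    ]
```

The medium lid's top reads 36 mm, so it is home (the arm partly hides it in the side view). Now the large tin.

{"method": "jog_arm", "body": {"steps": [{"delta_rot": [0, 0, 0], "linear": [0.015, -0.0397, 0], "grip": 0}, {"delta_rot": [0, 0, 0], "linear": [0.015, -0.0397, 0], "grip": 0}, {"delta_rot": [0, 0, 0], "linear": [0.015, -0.0397, 0], "grip": 0}, {"delta_rot": [0, 0, 0], "linear": [0, 0, 0.015], "grip": 0}, {"delta_rot": [0, 0, 0], "linear": [0, 0, 0.02], "grip": 0}, {"delta_rot": [0, 0, 0], "linear": [0, 0, 0.013], "grip": 0}, {"delta_rot": [0, 0, 0], "linear": [0, 0, 0], "grip": 0}, {"delta_rot": [0, 0, 0], "linear": [0, 0, 0], "grip": 0}, {"delta_rot": [0, 0, 0], "linear": [0, 0, 0], "grip": 0}]}}

```text
t: 10.95
tool_pos: [0.5014, 0.0414, 0.0687]
tool_rot: [3.106, 0.472, 0.002]
contact_force: [-0.1, -0.2, 0.3]
opening: -0.0002
grip_force: 0.0
```

```bash
python3 -c "from h import *;to('l',.050)"
```

```text
t 10.95 pos [0.5014 0.0414 0.0687] tool delta [-0.0008 -0.0056  0.0186] F [-0.12 -0.21  0.27] open -0.0002 toolz [ 1.5e-03 -2.0e-04 -1.0e+00]
```

{"method": "jog_arm", "body": {"steps": [{"delta_rot": [0, 0, 0], "linear": [-0.001, -0.0055, 0.005], "grip": 0}, {"delta_rot": [0, 0, 0], "linear": [0, 0, 0.005], "grip": 0}, {"delta_rot": [0, 0, 0], "linear": [0, 0, 0.004], "grip": 0}, {"delta_rot": [0, 0, 0], "linear": [0, 0, 0], "grip": 0}, {"delta_rot": [0, 0, 0], "linear": [0, 0, 0.002], "grip": 0}, {"delta_rot": [0, 0, 0], "linear": [0, 0, 0.002], "grip": 0}, {"delta_rot": [0, 0, 0], "linear": [0, 0, 0.001], "grip": 0}, {"delta_rot": [0, 0, 0], "linear": [0, 0, 0.001], "grip": 0}, {"delta_rot": [0, 0, 0], "linear": [0, 0, 0.001], "grip": 0}]}}

```text
t: 11.85
tool_pos: [0.4981, 0.0471, 0.0472]
tool_rot: [-3.106, -0.474, 0.0]
contact_force: [-2.3, -0.4, 4.6]
opening: 0.0001
grip_force: 2.0
```

{"method": "jog_arm", "body": {"steps": [{"delta_rot": [0, 0, 0], "linear": [0, 0, 0.001], "grip": 0}, {"delta_rot": [0, 0, 0], "linear": [0, 0, 0.001], "grip": 0}, {"delta_rot": [0, 0, 0], "linear": [0, 0, 0.001], "grip": 0}, {"delta_rot": [0, 0, 0], "linear": [0, 0, 0.001], "grip": 0}, {"delta_rot": [0, 0, 0], "linear": [0, 0, 0], "grip": 0}]}}

```text
t: 12.35
tool_pos: [0.498, 0.0471, 0.0427]
tool_rot: [3.106, 0.474, 0.0]
contact_force: [-1.8, -0.5, 3.0]
opening: 0.0002
grip_force: 1.8
```

{"method": "jog_arm", "body": {"steps": [{"delta_rot": [0, 0, 0], "linear": [0, 0, 0.001], "grip": 0}, {"delta_rot": [0, 0, 0], "linear": [0, 0, 0.001], "grip": 0}, {"delta_rot": [0, 0, 0], "linear": [0, 0, 0.001], "grip": 0}, {"delta_rot": [0, 0, 0], "linear": [0, 0, 0], "grip": 0}]}}

```text
t: 12.75
tool_pos: [0.4981, 0.0471, 0.0401]
tool_rot: [-3.106, -0.474, 0.0]
contact_force: [-3.7, -0.1, 6.9]
opening: 0.0003
grip_force: 3.3
```

{"method": "jog_arm", "body": {"steps": [{"delta_rot": [0, 0, 0], "linear": [0, 0, 0.0008], "grip": 0}, {"delta_rot": [0, 0, 0], "linear": [0, 0, 0], "grip": 0}, {"delta_rot": [0, 0, 0], "linear": [0, 0, -0.003], "grip": 0}, {"delta_rot": [0, 0, 0], "linear": [0, 0, -0.01], "grip": 0}, {"delta_rot": [0, 0, 0], "linear": [0, 0, -0.03], "grip": 0}, {"delta_rot": [0, 0, 0], "linear": [0, 0, -0.04], "grip": 0}, {"delta_rot": [0, 0, 0], "linear": [-0.03, 0.03, -0.02], "grip": 0}, {"delta_rot": [0, 0, 0], "linear": [-0.03, 0.03, -0.01], "grip": 0}, {"delta_rot": [0, 0, 0], "linear": [-0.03, 0.03, 0], "grip": 0}, {"delta_rot": [0, 0, 0], "linear": [-0.03, 0.03, 0], "grip": 0}]}}

```text
t: 13.75
tool_pos: [0.4189, -0.1045, 0.153]
tool_rot: [3.104, 0.475, 0.004]
contact_force: [0.7, -0.9, -0.1]
opening: 0.0002
grip_force: 0.0
```

Run:
```python
from chk import *
check("sml"); to("l",.2)
import cv2
cv2.imwrite("pics/end.png",ctrl.get_image("top")[0][:,:,::-1])
```

```text
top s before ztop 0.0374 mean [0.5184 0.238  0.0357] 205
top s now ztop 0.0297 mean [0.5196 0.2384 0.0285] 202
top m before ztop 0.043 mean [ 0.484  -0.3038  0.041 ] 338
top m now ztop 0.0356 mean [ 0.484  -0.3042  0.0341] 328
top l before ztop 0.0494 mean [0.4968 0.045  0.0472] 483
top l now ztop 0.0418 mean [0.4971 0.0448 0.0407] 476
side s before ztop 0.037 mean [0.5184 0.2462 0.0339] 395
side s now ztop 0.0298 mean [0.5199 0.2455 0.028 ] 359
side m before ztop 0.0426 mean [ 0.485 -0.295  0.037] 270
side m now ztop 0.0356 mean [ 0.4852 -0.2965  0.0321] 234
side l before ztop 0.0485 mean [0.4974 0.0566 0.0429] 687
side l now ztop 0.0416 mean [0.4977 0.0549 0.0381] 631
t 13.85 pos [ 0.4179 -0.1066  0.1523] tool delta [ 0.1224 -0.1226 -0.0479] F [ 0.82  0.23 -0.3 ] open 0.0004 toolz [ 0.001  -0.0019 -1.    ]
```

View pics/end.png

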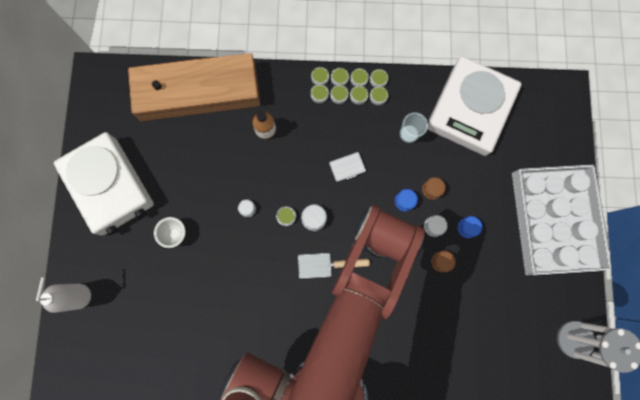

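The tins at (247,208), (314,217) and (436,226) stand where they were, and their tops read 30, 36 and 42 mm. Everything visible is undisturbed and the arm is clear, so I hand in.

```bash
python3 -c "from station import ctrl;print(ctrl.finish_job())"
```

```text
the job is handed in; nothing more can be done
None
```

All three lids were pressed home in order (small, medium, large), with lid tops reading about 30, 36 and 42 mm; the small tin may have shifted about 1 mm, nothing else visible moved, and the job was handed in at about 14 s.

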